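# Make up two sewing kits

### The arm

A 6-joint arm with a two-finger parallel gripper is mounted at the origin on a cart in front of the work surface, level with it; the furniture and walls round the work are solid. World frame = base frame: x ahead of the robot, y to its left, z up, the work surface at z = 0. Lengths are in m, angles in degrees, forces in N, time in s.
With the tool pointing down it reaches from about 0.25 to 0.725 m from the base axis. Payload 9.7 kg.
Tool frame: the origin (TCP) lies midway between the tips of the shut fingers; the grasp point (between the pads) lies 19 mm behind it; z points along the fingers, y is the line along which they close (so a half turn about z gives the same grasp; the last joint's range is limited). The gripper opens to 85 mm and grips with 20 to 120 N. Pads are 22 mm wide; open, the fingers measure 114 mm over their backs; the gripper's body (76 mm by 85 mm) begins 54 mm behind the grasp point. The pads swing forward as they close: fully open they stand 13 mm farther back than shut.
Start: joints at [68.182, 4.979, 10.078, 95.1, 0, 90], TCP at [0.204, 0.511, 0.231] pointing down, gripper open.
Joint ranges: [-179.16, 179.16], [-48.56, 103.87], [-65.8, 70.77], [-126.05, 130.52], [-82.76, 87.17], [-180, 180]. Speed limits (degrees/s): [127.2, 127.2, 147.25, 180, 180, 180].

### API

Orientations are given as [roll, pitch, yaw] about the fixed x, y, z axes, in that order (R = Rz(yaw) Ry(pitch) Rx(roll)).
In Python, from workcell import bot gives the robot as it stands. The module is installed in compiled form; this text tells all that it offers.
- The arm moves only by the tool send_rows, never from a script. Its argument "moves" is one flat list of numbers, 7 for each row, row after row: the shift along the world's x, y, z normalised to -1 to 1, where 1 is 0.025 m, then the turn, a rotation vector about the world's x, y, z normalised to -1 to 1, where 1 is 0.15 rad, then the closure, from -1 (fully open) to 1 (shut), so that 0 is half open. A call has 1 to 8 rows; each row shifts and turns the commanded pose from where the row before left it; what a row does not reach is not made up. A row lasts 1/8 s, in which the tool goes at most 62.5 mm and 10.7 degrees, less where a joint would pass 70% of its speed; a pose out of reach is approached as far as the arm can. A call with a number of a shift or a turn outside -1 to 1 is refused whole. A call with a gripper value outside its range is refused whole. The fingers move at their own pace and stop on an object; "squeeze" is the grip in N (left out, the last holds). Time passes only in rows, so rows that do not move let the fingers close. It gives the time, the measured TCP pose, the force, the opening and the grip force at its end, in the units of the state.
- bot.get_obs(): the state, without advancing time (a new reading comes with each control period).
- bot.camera(name): name is "side" or "top"; returns a dict with "color" (420x560x3 uint8, red, green, blue), "camera_matrix" (3x3 intrinsics, pixels), "D" ([k1, k2, p1, p2, k3] as OpenCV has them; the pictures are not rectified), "R" (3x3) and "t" (3): a world point X has camera coordinates R X + t. Camera axes: x right, y down, z forward; pixel columns grow to the right and rows downward; lengths in m; the calibration is good to about 2 mm. A picture is of the moment at which its call begins. There is no depth.
- bot.job_done(): hands the job in; it is judged then, once.
Trained networks look in the newest picture that a camera, given by its name, has taken for a name from the list of things; names that differ only in an ending like _2 or _b are one class to them, and where a whole thing is asked for, a point or a joint stands for the part that bears it (a point fixed in the world has none). Each returns a list of dicts, best first, with "p" (0 to 1); they miss things now and then, are a little off and sometimes report something else, mostly with a low value. They report only what shows in the picture. A call takes as long as a camera call. They do not tell look-alikes from the thing itself.
- bot.boxes_of(camera, query): "extent" ([left, top, right, bottom] in pixels, round what is visible of it).
- bot.trace(camera, query): "region" (420x560 bool, what is visible of it) and "extent" ([left, top, right, bottom] in pixels, round what is visible of it).
- bot.landmark_of(camera, query): "pixel" ([column, row] in pixels: a listed point, or the origin of a listed thing).
The state is a dict: "time": time; "q": joint angles; "qd": joint speeds; "joint_efforts": joint torques, N m; "ee_pos": TCP position; "tcp_rot": TCP orientation; "wrist_force": force on the tool from outside, world axes, zero at the start; "torque": the same for the moment, N m; "opening": finger opening in m; "grasp_force": force on a finger pad.
Only numpy, scipy, OpenCV 4.12 (cv2) and the standard library are available. Lean on these libraries where they do the work, as an engineer would, in place of code of your own. Each camera call takes 0.05 s, during which the arm holds its last target. There are 200 camera calls.

### The job

Make up the two sewing kits from the stock on the table: the pink spool and the beeswax disc go in the blue tray, the black spool and the yellow tape measure in the orange tray. In each tray the spool stands upright in the small well and the other thing lies flat in the large well, down on the floor of the well. Leave the teal and yellow spools standing where they are.

Things in the scene. Friction and masses are not known exactly. Their poses are not given: they have to be found in the camera images.
- tray_blue: Blue plastic kit tray lined with grey felt, fixed, 135 (its x) x 74 (y) x 8 high; origin at the centre of its underside. Two wells, floors 3 mm up, walls 3 thick rising 5 above the floor: large well 78 (x) x 68 (y) centred at x = -25.5 mm, y = 0; small spool well 48 (x) x 68 (y) centred at x = +40.5 mm, y = 0. The small well is at the end to the left as seen from the robot, within 6 degrees.
- tray_orange: Orange plastic kit tray lined with grey felt, fixed, 135 (its x) x 74 (y) x 8 high; origin at the centre of its underside. Two wells, floors 3 mm up, walls 3 thick rising 5 above the floor: large well 78 (x) x 68 (y) centred at x = -25.5 mm, y = 0; small spool well 48 (x) x 68 (y) centred at x = +40.5 mm, y = 0. The small well is at the end to the right as seen from the robot, within 6 degrees.
- spool_pink: thread spool with deep pink thread and white ends, standing on the table, 42 tall; lower end 26 across, upper end 22 across and 7 thick, waist between them about 15 across. Origin at the centre of its underside, z up along its axis. 15 to 31 g. To go in the blue tray's small well.
- spool_black: thread spool with black thread and white ends, standing on the table, 42 tall; lower end 26 across, upper end 22 across and 7 thick, waist between them about 15 across. Origin at the centre of its underside, z up along its axis. 15 to 31 g. To go in the orange tray's small well.
- spool_teal: thread spool with light blue (teal) thread and white ends, standing on the table, 46 tall; lower end 26 across, upper end 22 across and 7 thick, waist between them about 15 across. Origin at the centre of its underside, z up along its axis. 15 to 31 g. Not wanted: leave it standing where it is.
- spool_yellow: thread spool with mustard yellow thread and white ends, standing on the table, 50 tall; lower end 26 across, upper end 22 across and 7 thick, waist between them about 15 across. Origin at the centre of its underside, z up along its axis. 15 to 31 g. Not wanted: leave it standing where it is.
- tape_measure: rolled-up yellow tape measure, a rigid disc 49 across and 20 high lying flat on the table. Origin at the centre of its underside, z up. 21 to 42 g. To go in the orange tray's large well.
- wax: beeswax disc, amber brown, 39 across and 13 high, lying flat on the table. Origin at the centre of its underside, z up. 21 to 42 g. To go in the blue tray's large well.
There are look-alikes about, which are no part of the job. Of the things that look like the wax, take the one that is farthest from the robot's base at the start. Of the things that look like the tape_measure, take the one that is farthest from the robot's base at the start.

How it is judged:
By the outcome, as a careful person would: the job done as asked, in the order asked, and still so for the second after the job is handed in, with the robot touching nothing.
It also fails if it takes over 112 s, if anything falls off the work surface, if the arm or the gripper's body presses on something with over 40 N, if the wrist force passes 120 N, or if a joint passes its speed limit or range.

## Working session

There is one attempt and no reset: what is moved stays moved. The work goes in short steps, Python scripts to look and compute and a tool call to move; the robot and the scene stay as the last step left them, time stands still between calls to the robot, and variables do not carry over. Pictures are saved under pics/ and viewed, at most 16 in all, crops included, and the job is handed in when it is done.

Besides the shell and the picture viewer there is one more tool, called as a command line: name --argument value ..., lists and objects as JSON in quotes. send_rows: Moves the arm, as the interface text tells. Its arguments: {"type":"object","properties":{"moves":{"type":"array"},"squeeze":{"type":"number"}},"required":["moves"]}

```bash
mkdir -p pics; cat > h.py <<'E'
import numpy as np, cv2
from workcell import bot
def cam(n): return bot.camera(n)
def ray(c,px,z):
    u=cv2.undistortPoints(np.array([[px]],float),np.array(c["camera_matrix"]),np.array(c["D"]))[0,0]
    R=np.array(c["R"]);t=np.array(c["t"]);C=-R.T@t;d=R.T@np.array([u[0],u[1],1]);return C+d*(z-C[2])/d[2]
def proj(c,X):
    R=np.array(c["R"]);p,_=cv2.projectPoints(np.array([X],float),cv2.Rodrigues(R)[0],np.array(c["t"],float),np.array(c["camera_matrix"]),np.array(c["D"]));return p[0,0]
def save(c,n): cv2.imwrite(f"pics/{n}.png",c["color"][:,:,::-1])
E
python3 - <<'E'
from h import *
for n in("top","side"):
    c=cam(n);save(c,n+"0");R=np.array(c["R"]);print(n,(-R.T@np.array(c["t"])).round(3),R.round(2).tolist(),c["camera_matrix"][0][0])
    for q in "tray_blue tray_orange spool_pink spool_black spool_teal spool_yellow tape_measure wax".split():
        for d in bot.trace(n,q):
            m=d["region"];ys,xs=np.nonzero(m)
            if d["p"]>.2:
                o=(xs.mean(),ys.mean());print(q,round(d["p"],2),np.round(d["extent"]).tolist(),np.round(o),ray(c,o,.02).round(3)[:2])
        for d in bot.landmark_of(n,q):
            if d["p"]>.2: print("   L",q,round(d["p"],2),np.round(d["pixel"]),ray(c,d["pixel"],0).round(3)[:2])
print(bot.get_obs())
E
```

```text
top [ 0.333 -0.336  0.864] [[-0.02, -1.0, -0.02], [-0.98, 0.02, -0.19], [0.19, 0.02, -0.98]] 423.0661729408135
tray_blue 0.76 [216.0, 246.0, 290.0, 286.0] [254. 266.] [ 0.385 -0.279]
   L tray_blue 0.86 [248. 267.] [ 0.385 -0.264]
tray_orange 0.71 [239.0, 199.0, 307.0, 237.0] [273. 221.] [ 0.476 -0.318]
   L tray_orange 0.93 [271. 218.] [ 0.484 -0.313]
spool_pink 0.6 [326.0, 201.0, 340.0, 219.0] [334. 211.] [ 0.492 -0.442]
   L spool_pink 0.59 [334. 210.] [ 0.498 -0.445]
spool_black 0.66 [271.0, 154.0, 285.0, 171.0] [277. 162.] [ 0.6  -0.33]
   L spool_black 0.71 [278. 166.] [ 0.596 -0.329]
   L spool_black 0.59 [272. 220.] [ 0.481 -0.315]
spool_teal 0.63 [242.0, 126.0, 254.0, 144.0] [248. 134.] [ 0.662 -0.27 ]
   L spool_teal 0.6 [247. 138.] [ 0.66  -0.266]
spool_yellow 0.49 [278.0, 120.0, 288.0, 134.0] [281. 126.] [ 0.678 -0.339]
   L spool_yellow 0.7 [282. 130.] [ 0.676 -0.342]
tape_measure 0.95 [324.0, 240.0, 350.0, 268.0] [339. 256.] [ 0.402 -0.448]
tape_measure 0.69 [305.0, 164.0, 330.0, 187.0] [317. 175.] [ 0.57  -0.409]
tape_measure 0.47 [278.0, 118.0, 287.0, 133.0] [281. 125
[... 1776 characters left out ...]
ax 0.48 [247. 178.] [ 0.288 -0.217]
{'time': 1.7, 'q': array([ 6.81825028e+01,  4.97667946e+00,  1.00781138e+01,  9.51007136e+01,
       -1.68660097e-03,  9.00010486e+01]), 'qd': array([-0.03262662,  0.0279981 , -0.08031578, -0.06906254, -0.06754693,
        0.06702524]), 'joint_efforts': array([ 3.03325933e-04, -5.20091879e+01,  4.64857006e+01,  1.69343191e-03,
        8.64208289e-06,  3.92468351e-06]), 'ee_pos': array([0.20441015, 0.51058697, 0.23130456]), 'tcp_rot': array([1.79999279e+02, 1.68658778e-03, 1.58181454e+02]), 'wrist_force': array([-0.6119139 , -0.17938011, -0.34816548]), 'torque': array([0.00654886, 0.02304367, 0.00556579]), 'grasp_force': 0.0, 'opening': 0.08541609306151406}
```

```bash
python3 - <<'E'
import cv2
a=cv2.imread("pics/top0.png")[100:340,200:380];b=cv2.imread("pics/side0.png")[150:300,160:390]
cv2.imwrite("pics/topc.png",cv2.resize(a,None,fx=2.5,fy=2.5,interpolation=2));cv2.imwrite("pics/sidec.png",cv2.resize(b,None,fx=3.4,fy=3.4,interpolation=2))
E
```

```text
(no output)
```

View pics/topc.png

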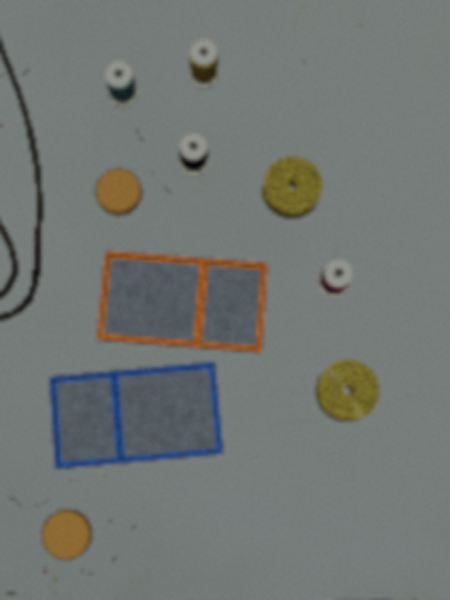

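View pics/sidec.png

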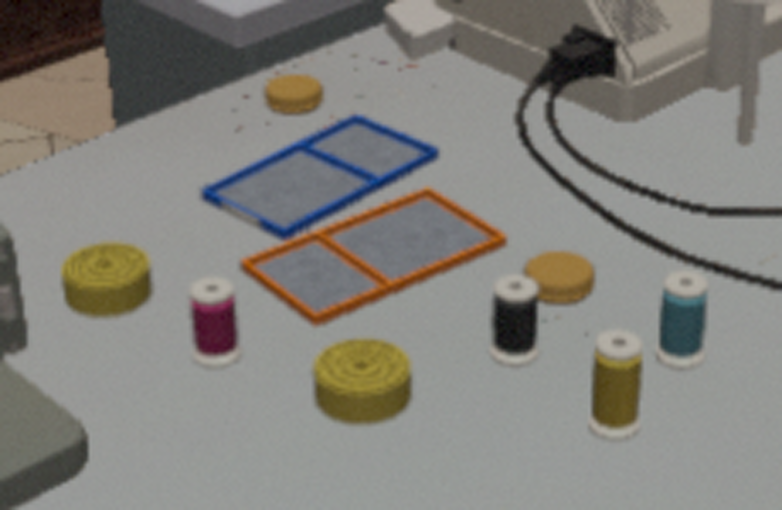

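View pics/top0.png

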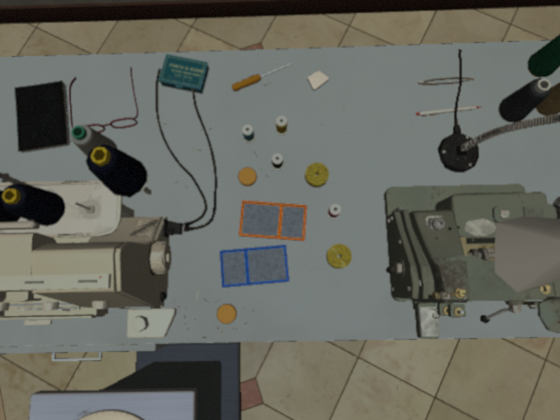

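Wax candidates are at top px (248,176) and (227,314). Tape candidates are at (317,175) and (339,256). The farthest from the base are (248,176), r≈0.63, and (317,175), r≈0.70; the enlarged crop confirms an amber disc and a yellow roll there. Next I check the obstacles and refine positions.

```bash
cat > m.py <<'E'
from h import *
def hull(c,x,y,r,z0,z1):
    a=np.linspace(0,2*np.pi,40);P=[proj(c,[x+r*np.cos(t),y+r*np.sin(t),z]) for z in(z0,z1) for t in a]
    h=cv2.convexHull(np.array(P,np.float32));M=cv2.moments(h);return np.array([M["m10"],M["m01"]])/M["m00"]
def fit(c,px,r,z0,z1):
    p=ray(c,px,z1)[:2]
    for _ in range(5): p=p+(ray(c,px,z1)-ray(c,hull(c,*p,r,z0,z1),z1))[:2]
    return p
def cent(c,p0,kind,w=16):
    im=c["color"].astype(float);u,v=np.round(p0).astype(int);s=np.zeros(im.shape[:2]);s[v-w:v+w+1,u-w:u+w+1]=1
    R,G,B=im[...,0],im[...,1],im[...,2];bg=np.median(im[v-w:v+w+1,u-w:u+w+1].reshape(-1,3),0)
    if kind=="white": m=im.min(2)>bg.max()+25
    else: m=(R-B)>(45)
    m=(m&(s>0)).astype(np.uint8);n,l,st,ce=cv2.connectedComponentsWithStats(m)
    k=1+np.argmax(st[1:,4]);return ce[k],st[k,4]
def tray(c,col,roi):
    im=c["color"].astype(float);R,G,B=im[...,0],im[...,1],im[...,2]
    m=(B-R>40) if col=="blue" else (R-B>40)
    k=np.zeros_like(m);x0,y0,x1,y1=roi;k[y0:y1,x0:x1]=1
    ys,xs=np.nonzero(m&k);P=np.array([ray(c,(x,y),.008)[:2] for x,y in zip(xs,ys)],np.float32)
    return cv2.minAreaRect(P*1000)
E
python3 - <<'E'
from m import *
im={n:cam(n) for n in("top","side")}
c=im["top"]
print("tape",[ (a:=cent(c,(317,175),"col")), fit(c,a[0],.0245,0,.02)])
print("wax",[ (a:=cent(c,(247,177),"col")), fit(c,a[0],.0195,0,.013)])
for n,p,h in(("pink",(335,210),.042),("black",(277,160),.042),("teal",(248,131),.046),("yellow",(281,122),.05)):
    a=cent(c,p,"white",9);print(n,a,ray(c,a[0],h).round(4))
print(tray(c,"blue",(205,235,300,295)),tray(c,"orange",(230,190,315,246)))
c=im["side"]
print("tape",[ (a:=cent(c,(266,262),"col",20)), fit(c,a[0],.0245,0,.02)])
print("wax",[ (a:=cent(c,(325,231),"col",16)), fit(c,a[0],.0195,0,.013)])
for n,p,h in(("pink",(223,235),.042),("black",(311,235),.042)):
    a=cent(c,p,"white",8);print(n,a,ray(c,a[0],h).round(4))
print(tray(c,"blue",(205,175,300,225)),tray(c,"orange",(225,200,315,250)))
E
```

```text
tape [(array([316.46650124, 173.9057072 ]), np.int32(403)), array([ 0.57385107, -0.4100611 ])]
wax [(array([246.96694215, 175.98347107]), np.int32(242)), array([ 0.57421909, -0.26484943])]Traceback (most recent call last):
  File "<stdin>", line 7, in <module>
  File "m.py", line 15, in cent
    k=1+np.argmax(st[1:,4]);return ce[k],st[k,4]
        ~~~~~~~~~^^^^^^^^^^
    return _wrapfunc(a, 'argmax', axis=axis, out=out, **kwds)
    return bound(*args, **kwds)
ValueError: attempt to get argmax of an empty sequence
```

View pics/side0.png

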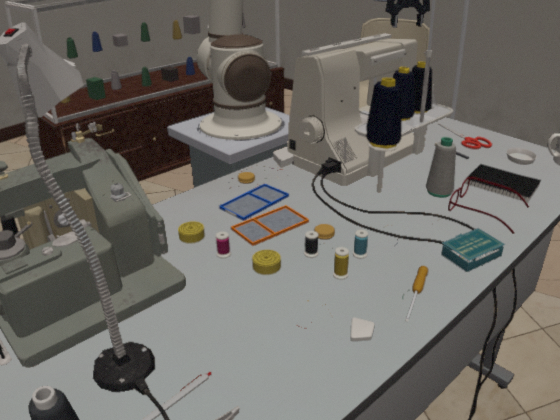

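```bash
sed -i 's/bg.max()+25/bg.max()+12/; s/k=1+np.argmax/if n<2: return np.array(p0,float),0\n    k=1+np.argmax/' m.py; python3 - <<'E'
from m import *
im={n:cam(n) for n in("top","side")}
c=im["top"]
for n,p,h in(("pink",(335,210),.042),("black",(277,160),.042),("teal",(248,131),.046),("yellow",(281,122),.05)):
    a=cent(c,p,"white",9);print(n,a,ray(c,a[0],h).round(4))
print(tray(c,"blue",(205,235,300,295)),tray(c,"orange",(230,190,315,246)))
c=im["side"]
print("tape",[ (a:=cent(c,(266,262),"col",20)), fit(c,a[0],.0245,0,.02)])
print("wax",[ (a:=cent(c,(325,231),"col",16)), fit(c,a[0],.0195,0,.013)])
for n,p,h in(("pink",(223,235),.042),("black",(311,235),.042)):
    a=cent(c,p,"white",8);print(n,a,ray(c,a[0],h).round(4))
print(tray(c,"blue",(205,175,300,225)),tray(c,"orange",(225,200,315,250)))
for n,px in(("foot",(328,178)),("foot near",(285,158)),("conestand",(380,190)),("bottle",(440,194))): print(n,ray(c,px,0))
def tri(p,q):
    a,b=im["top"],im["side"];U=[];
    for cc,px in((a,p),(b,q)):
        o=ray(cc,px,0);d=ray(cc,px,.3)-o;U.append((o,d/np.linalg.norm(d)))
    A=sum(np.eye(3)-np.outer(d,d) for o,d in U);return np.linalg.solve(A,sum((np.eye(3)-np.outer(d,d))@o for o,d in U))
for p,q in (((100,155),(387,85)),((11,196),(421,66)),((160,258),(312,128))): print("tri",tri(p,q))
E
```

```text
pink (array([335.08333333, 208.77777778]), np.int32(36)) [ 0.4929 -0.4414  0.042 ]
black (array([276.87179487, 157.92307692]), np.int32(39)) [ 0.6006 -0.3287  0.042 ]
teal (array([246.9375, 128.6875]), np.int32(32)) [ 0.6633 -0.2688  0.046 ]
yellow (array([280.96428571, 119.96428571]), np.int32(28)) [ 0.6785 -0.3388  0.05  ]
((387.09027099609375, -277.30584716796875), (73.77083587646484, 134.50482177734375), 3.8558900356292725) ((479.4294738769531, -316.9106750488281), (135.42213439941406, 74.58010864257812), 84.34691619873047)
tape [(array([266.24604569, 261.22495606]), np.int32(569)), array([ 0.57228657, -0.41166255])]
wax [(array([324.56709957, 230.76623377]), np.int32(231)), array([ 0.57271571, -0.26493586])]
pink (array([217.5, 234.5]), np.int32(2)) [ 0.4882 -0.4491  0.042 ]
black (array([308.1, 234. ]), np.int32(10)) [ 0.5971 -0.3354  0.042 ]
((391.6814880371094, -283.1174011230469), (79.80284881591797, 139.53939819335938), 3.7938737869262695) ((494.126220703125, -338.1985168457031), (169.15423583984375, 108.73319244384766), 83.0879135131836)
foot [ 0.419504   -0.08529214  0.        ]
foot near [ 0.26950705 -0.07799629  0.        ]
conestand [ 0.53903351 -0.04776234  0.        ]
bottle [0.64252295 0.03152244 0.        ]
tri [ 0.54542364 -0.05873217  0.24015428]
tri [0.50166513 0.09777523 0.23338193]
tri [ 0.39719344 -0.11968301  0.12428548]
```

send_rows --moves '[0, 0, 1, 0, 0, 0, -1, 0, 0, 1, 0, 0, 0, -1, 0, 0, 1, 0, 0, 0, -1, 0, 0, 1, 0, 0, 0, -1, 0, 0, 1, 0, 0, 0, -1, 0, 0, 1, 0, 0, 0, -1, 0, -0.5, 1, 0, 0, 0, -1, 0, -1, 1, 0, 0, 0, -1]' --squeeze 40

```text
time: 2.9
ee_pos: [0.2044, 0.4732, 0.4313]
tcp_rot: [-179.9, -0.0, 158.2]
wrist_force: [0.3, -0.0, 1.0]
opening: 0.0854
grasp_force: 0.0
```

```bash
python3 - <<'E'
from h import *
c=cam("side");R=np.array(c["R"]);C=-R.T@np.array(c["t"])
for px in((305,48),(420,38),(390,48),(457,8),(330,40)):
    o=ray(c,px,0);d=C-o
    for y in(-.09,-.03,.1): print(px,y,(o+d*(y-o[1])/d[1]).round(3),end=" ")
    print()
E
```

```text
(305, 48) -0.09 [ 0.348 -0.09   0.285] (305, 48) -0.03 [ 0.289 -0.03   0.267] (305, 48) 0.1 [0.163 0.1   0.229] 
(420, 38) -0.09 [ 0.626 -0.09   0.346] (420, 38) -0.03 [ 0.589 -0.03   0.333] (420, 38) 0.1 [0.509 0.1   0.305] 
(390, 48) -0.09 [ 0.564 -0.09   0.319] (390, 48) -0.03 [ 0.523 -0.03   0.303] (390, 48) 0.1 [0.432 0.1   0.27 ] 
(457, 8) -0.09 [ 0.69  -0.09   0.406] (457, 8) -0.03 [ 0.658 -0.03   0.397] (457, 8) 0.1 [0.589 0.1   0.379] 
(330, 40) -0.09 [ 0.418 -0.09   0.312] (330, 40) -0.03 [ 0.365 -0.03   0.296] (330, 40) 0.1 [0.25  0.1   0.262]
```

send_rows --moves '[0.6, -1, 0.5, 0, 0, 0, 0, 0.6, -1, 0.5, 0, 0, 0, 0, 0.6, -1, 0, 0, 0, 0, 0, 0.6, -1, 0, 0, 0, 0, 0, 0.6, -1, 0, 0, 0, 0, 0, 0.6, -1, 0, 0, 0, 0, 0, 0.6, -1, 0, 0, 0, 0, 0, 0.6, -1, 0, 0, 0, 0, 0]'

```text
time: 3.95
ee_pos: [0.3248, 0.2723, 0.4564]
tcp_rot: [180.0, 0.0, 158.2]
wrist_force: [-0.1, -0.2, 0.1]
opening: 0.0429
grasp_force: 0.0
```

send_rows --moves '[0.4, -1, 0, 0, 0, 0, 0, 0.4, -1, 0, 0, 0, 0, 0, 0.4, -1, 0, 0, 0, 0, 0, 0.4, -1, 0, 0, 0, 0, 0, 0.4, -1, 0, 0, 0, 0, 0, 0.4, -1, 0, 0, 0, 0, 0, 0.4, -1, 0, 0, 0, 0, 0, 0.4, -1, 0, 0, 0, 0, 0]'

```text
time: 4.95
ee_pos: [0.4047, 0.0723, 0.4563]
tcp_rot: [180.0, 0.0, 158.2]
wrist_force: [0.4, 0.9, -0.5]
opening: 0.0423
grasp_force: 0.0
```

send_rows --moves '[0.2, -1, 0, 0, 0, 0, 0, 0.2, -1, 0, 0, 0, 0, 0, 0.2, -1, 0, 0, 0, 0, 0, 0.2, -1, 0, 0, 0, 0, 0, 0.2, -1, 0, 0, 0, 0, 0, 0.2, -1, 0, 0, 0, 0, 0, 0.2, -1, 0, 0, 0, 0, 0, 0.2, -1, 0, 0, 0, 0, 0]'

```text
time: 5.95
ee_pos: [0.4445, -0.1278, 0.4564]
tcp_rot: [180.0, 0.0, 158.2]
wrist_force: [0.9, 0.3, 0.3]
opening: 0.0426
grasp_force: 0.0
```

send_rows --moves '[0.2, -1, 0, 0, 0, 0, 0, 0.2, -1, 0, 0, 0, 0, 0, 0.2, -1, 0, 0, 0, 0, 0, 0.2, -1, 0, 0, 0, 0, 0, 0.2, -1, -1, 0, 0, 0, 0, 0.2, -1, -1, 0, 0, 0, 0, 0.2, -1, -1, 0, 0, 0, 0, 0.2, -1, -1, 0, 0, 0, 0]'

```text
time: 6.95
ee_pos: [0.4845, -0.3277, 0.3554]
tcp_rot: [180.0, 0.0, 158.2]
wrist_force: [0.4, -0.5, -0.8]
opening: 0.0426
grasp_force: 0.0
```

send_rows --moves '[0.1, -0.9, -1, 0, 0, 0, 0, 0.1, -0.9, -1, 0, 0, 0, 0, 0.1, -0.9, -1, 0, 0, 0, 0, 0.04, -0.9, -1, 0, 0, 0, 0, 0, -0.95, -1, 0, 0, 0, 0, 0, 0, -1, 0, 0, 0, 0, 0, 0, -1, 0, 0, 0, 0, 0, 0, -1, 0, 0, 0, 0]'

```text
time: 7.95
ee_pos: [0.4928, -0.4407, 0.1552]
tcp_rot: [180.0, -0.0, 158.2]
wrist_force: [0.0, -0.6, -0.3]
opening: 0.0427
grasp_force: 0.0
```

```bash
python3 - <<'E'
from h import *
c=cam("side");d=cam("top")
a=cv2.resize(c["color"][170:290,160:320],None,fx=3,fy=3);b=cv2.resize(d["color"][150:270,270:400],None,fx=3,fy=3)
cv2.imwrite("pics/p1.png",np.hstack([a,b])[:,:800,::-1])
E
```

```text
(no output)
```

View pics/p1.png

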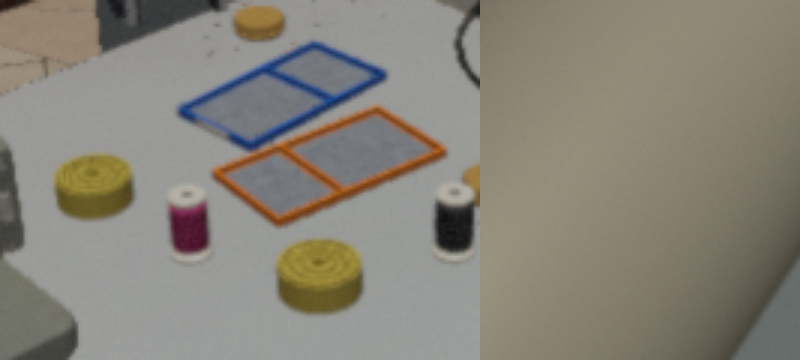

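Scene undisturbed: pink spool at crop (188,222), gripper still above the crop. Descending.

send_rows --moves '[0, 0, -1, 0, 0, 0, 0, 0, 0, -1, 0, 0, 0, 0, 0, 0, -1, 0, 0, 0, 0, 0, 0, -1, 0, 0, 0, 0, 0, 0, -0.8, 0, 0, 0, 0, 0, 0, -0.6, 0, 0, 0, 0, 0, 0, 0, 0, 0, 0, 0]'

```text
time: 8.93
ee_pos: [0.4925, -0.4403, 0.0204]
tcp_rot: [180.0, -0.1, 158.2]
wrist_force: [-0.8, -0.9, 0.7]
opening: 0.0424
grasp_force: 0.0
```

```bash
python3 - <<'E'
from h import *
c=cam("side")
a=cv2.resize(c["color"][180:280,170:300],None,fx=5,fy=5)
cv2.imwrite("pics/p2.png",a[:,:,::-1])
print(proj(c,[.493,-.4415,.042]),proj(c,[.4928,-.4407,.02]))
E
```

```text
[222.66517749 233.9189404 ] [223.84714826 244.18135948]
```

View pics/p2.png

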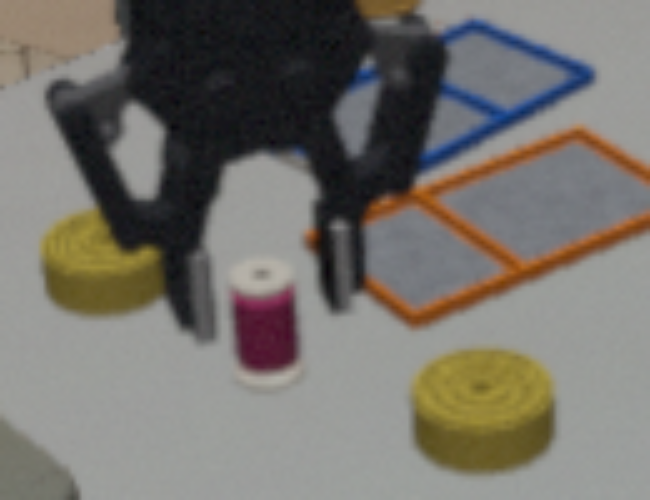

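The pink spool (crop 263,320) sits centred between the fingers (205,335)/(340,305). Grip and lift.

send_rows --moves '[0, -0.04, 0, 0, 0, 0, 1, 0, 0, 0, 0, 0, 0, 1, 0, 0, 0, 0, 0, 0, 1, 0, 0, 0, 0, 0, 0, 1, 0, 0, 0.5, 0, 0, 0, 1, 0, 0, 1, 0, 0, 0, 1, 0, 0, 1, 0, 0, 0, 1, 0, 0, 1, 0, 0, 0, 1]'

```text
time: 9.98
ee_pos: [0.4929, -0.4415, 0.1102]
tcp_rot: [180.0, 0.0, 158.2]
wrist_force: [0.6, 0.0, 0.3]
opening: 0.0182
grasp_force: 39.0
```

```bash
python3 - <<'E'
from h import *
c=cam("side")
a=cv2.resize(c["color"][150:270,170:300],None,fx=5,fy=5)
cv2.imwrite("pics/p3.png",a[:,:,::-1])
E
```

```text
(no output)
```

View pics/p3.png

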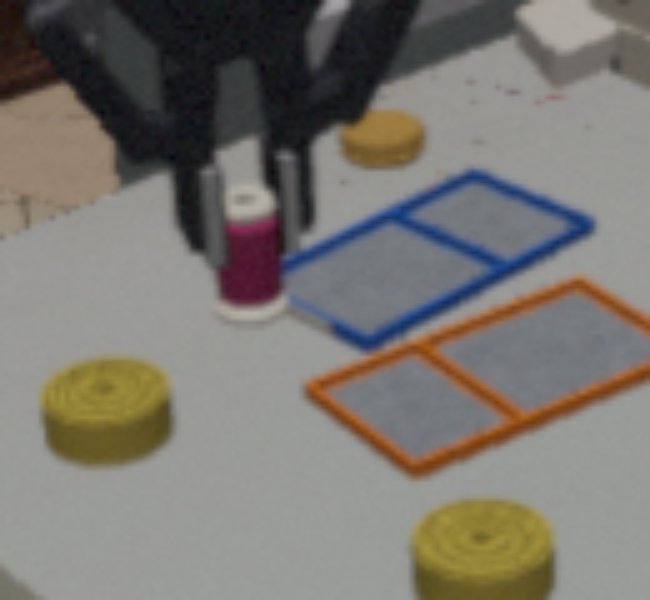

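send_rows --moves '[-0.54, 1, 0, 0, 0, 0, 1, -0.54, 1, 0, 0, 0, 0, 1, -0.54, 1, 0, 0, 0, 0, 1, -0.54, 1, 0, 0, 0, 0, 1, -0.54, 1, 0, 0, 0, 0, 1, -0.54, 1, 0, 0, 0, 0, 1, -0.54, 1, 0, 0, 0, 0, 1, -0.56, 1, 0, 0, 0, 0, 1]'

```text
time: 11.02
ee_pos: [0.3839, -0.2408, 0.109]
tcp_rot: [180.0, 0.0, 158.2]
wrist_force: [-0.1, 0.5, -0.2]
opening: 0.0177
grasp_force: 39.0
```

send_rows --moves '[0, 0.2, -0.6, 0, 0, 0, 1, 0, 0, -1, 0, 0, 0, 1, 0, 0, -1, 0, 0, 0, 1, 0, 0, -0.6, 0, 0, 0, 1, 0, 0, -0.2, 0, 0, 0, 1, 0, 0, 0, 0, 0, 0, 1]'

```text
time: 11.78
ee_pos: [0.3855, -0.2374, 0.0256]
tcp_rot: [-180.0, 0.2, 158.2]
wrist_force: [-2.7, 2.4, 12.4]
opening: 0.018
grasp_force: 39.8
```

```bash
python3 - <<'E'
from h import *
c=cam("side")
a=cv2.resize(c["color"][140:250,200:330],None,fx=5,fy=5)
cv2.imwrite("pics/p4.png",a[:,:,::-1])
E
```

```text
(no output)
```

View pics/p4.png

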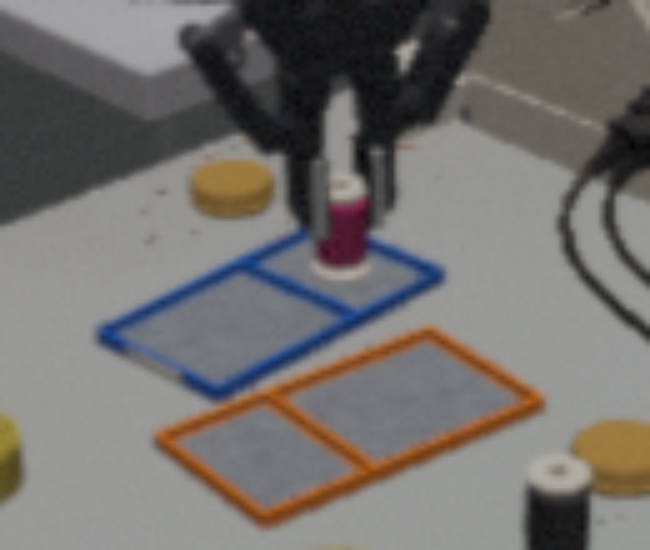

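Spool stands in the small well (crop 342,250). Release, rise, go to the wax.

send_rows --moves '[0, 0, 0, 0, 0, 0, 0, 0, 0, 0, 0, 0, 0, 0, 0, 0, 0, 0, 0, 0, 0, 0, 0, 1, 0, 0, 0, 0, 0, 0, 1, 0, 0, 0, 0, 0, 0, 1, 0, 0, 0, -0.4, 0, 0, 1, 0, 0, 0, -0.4, 0.8, 0, 0, 0, 0, 0, -0.4]'

```text
time: 12.82
ee_pos: [0.405, -0.2373, 0.126]
tcp_rot: [-180.0, 0.2, 158.1]
wrist_force: [-0.3, -0.3, 0.2]
opening: 0.06
grasp_force: 0.0
```

send_rows --moves '[1, -0.1, 0, 0, 0, 0, -0.4, 1, -0.2, 0, 0, 0, 0, -0.4, 1, -0.2, 0, 0, 0, 0, -0.4, 1, -0.2, 0, 0, 0, 0, -0.4, 1, -0.2, 0, 0, 0, 0, -0.4, 1, -0.2, 0, 0, 0, 0, -0.4, 0.75, 0, -1, 0, 0, 0, -0.4, 0, 0, 0, 0, 0, 0, -0.4]'

```text
time: 13.82
ee_pos: [0.5727, -0.2635, 0.096]
tcp_rot: [180.0, -0.2, 158.2]
wrist_force: [-0.2, 0.0, 0.2]
opening: 0.0598
grasp_force: 0.0
```

send_rows --moves '[0.03, -0.06, -1, 0, 0, 0, -0.4, 0, 0, -1, 0, 0, 0, -0.4, 0, 0, -1, 0, 0, 0, -0.4, 0, 0, -0.5, 0, 0, 0, -0.4, 0, 0, -0.15, 0, 0, 0, -0.4, 0, 0, 0, 0, 0, 0, -0.4]'

```text
time: 14.58
ee_pos: [0.5741, -0.2658, 0.0084]
tcp_rot: [-180.0, 0.1, 158.2]
wrist_force: [-0.4, -0.0, 0.3]
opening: 0.0596
grasp_force: 0.0
```

```bash
python3 - <<'E'
from h import *
c=cam("side")
a=cv2.resize(c["color"][170:280,260:390],None,fx=5,fy=5)
cv2.imwrite("pics/p5.png",a[:,:,::-1])
E
```

```text
(no output)
```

View pics/p5.png

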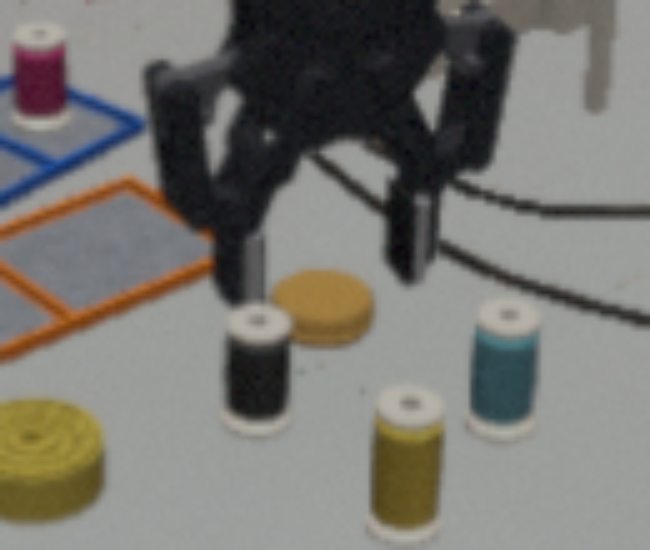

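Wax (crop 325,305) is between the fingers; black spool untouched at (257,370). Lower 4 mm and grip.

send_rows --moves '[0, 0, -0.18, 0, 0, 0, -0.4, 0, 0, 0, 0, 0, 0, 0.6, 0, 0, 0, 0, 0, 0, 0.6, 0, 0, 0, 0, 0, 0, 0.6, 0, 0, 0.3, 0, 0, 0, 0.6, 0, 0, 1, 0, 0, 0, 0.6, 0, 0, 1, 0, 0, 0, 0.6, 0, 0, 1, 0, 0, 0, 0.6]'

```text
time: 15.62
ee_pos: [0.5738, -0.2656, 0.0868]
tcp_rot: [-180.0, 0.0, 158.2]
wrist_force: [-0.1, -0.5, -0.5]
opening: 0.0367
grasp_force: 40.1
```

send_rows --moves '[-0.95, -0.2, 0, 0, 0, 0, 0.6, -0.95, -0.2, 0, 0, 0, 0, 0.6, -0.95, -0.2, 0, 0, 0, 0, 0.6, -0.95, -0.2, 0, 0, 0, 0, 0.6, -0.95, -0.2, 0, 0, 0, 0, 0.6, -0.95, -0.2, 0, 0, 0, 0, 0.6, -0.95, -0.2, 0, 0, 0, 0, 0.6, -0.75, -0.07, 0, 0, 0, 0, 0.6]'

```text
time: 16.62
ee_pos: [0.3881, -0.3026, 0.086]
tcp_rot: [-180.0, 0.0, 158.2]
wrist_force: [0.2, 1.4, -0.1]
opening: 0.0368
grasp_force: 40.1
```

send_rows --moves '[0, 0, -1, 0, 0, 0, 0.6, 0, 0, -1, 0, 0, 0, 0.6, 0, 0, -0.8, 0, 0, 0, 0.6, 0, 0, -0.3, 0, 0, 0, 0.6, 0, 0, 0, 0, 0, 0, 0.6]'

```text
time: 17.25
ee_pos: [0.3888, -0.3023, 0.0082]
tcp_rot: [180.0, -0.0, 158.2]
wrist_force: [0.6, -0.1, -0.6]
opening: 0.0369
grasp_force: 40.1
```

```bash
python3 - <<'E'
from h import *
c=cam("side")
a=cv2.resize(c["color"][140:250,200:330],None,fx=5,fy=5)
cv2.imwrite("pics/p6.png",a[:,:,::-1])
E
```

```text
(no output)
```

View pics/p6.png

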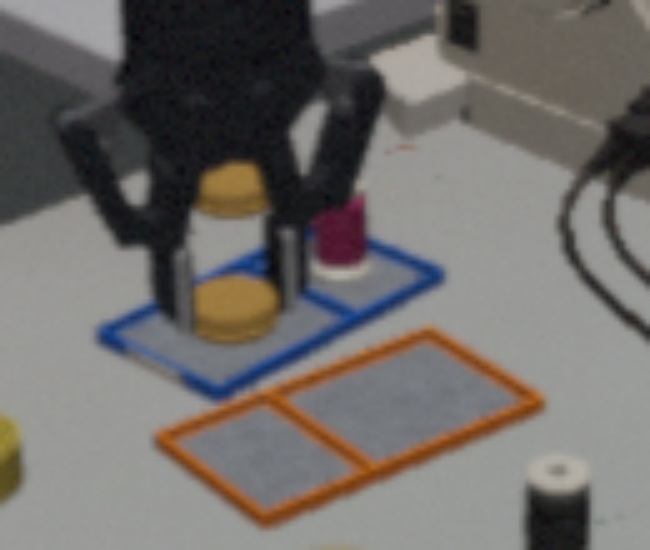

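Wax (crop 235,310) is over the large well; lower 1 mm, release, rise, go to the black spool.

send_rows --moves '[0, 0, -0.05, 0, 0, 0, 0.6, 0, 0, 0, 0, 0, 0, -0.2, 0, 0, 0, 0, 0, 0, -0.2, 0, 0, 0.3, 0, 0, 0, -0.2, 0, 0, 1, 0, 0, 0, -0.2, 0, 0, 1, 0, 0, 0, 0, 0.3, 0, 1, 0, 0, 0, 0, 0.3, 0, 1, 0, 0, 0, 0]'

```text
time: 18.3
ee_pos: [0.4041, -0.3024, 0.1158]
tcp_rot: [-180.0, 0.0, 158.2]
wrist_force: [0.7, -1.0, -0.5]
opening: 0.0428
grasp_force: 0.0
```

send_rows --moves '[1, -0.1, 0, 0, 0, 0, 0, 1, -0.2, 0, 0, 0, 0, 0, 1, -0.2, 0, 0, 0, 0, 0, 1, -0.2, 0, 0, 0, 0, 0, 1, -0.2, 0, 0, 0, 0, 0, 1, -0.16, 0, 0, 0, 0, 0, 1, 0, 0, 0, 0, 0, 0, 0.85, 0, 0, 0, 0, 0, 0]'

```text
time: 19.3
ee_pos: [0.6011, -0.3289, 0.1146]
tcp_rot: [-180.0, 0.0, 158.2]
wrist_force: [0.0, -0.3, 0.4]
opening: 0.0422
grasp_force: 0.0
```

send_rows --moves '[0, 0, -1, 0, 0, 0, 0, 0, 0, -1, 0, 0, 0, 0, 0, 0, -1, 0, 0, 0, 0, 0, 0, -0.5, 0, 0, 0, 0, 0, 0, -0.2, 0, 0, 0, 0, 0, 0, 0, 0, 0, 0, 0]'

```text
time: 20.05
ee_pos: [0.6004, -0.329, 0.0224]
tcp_rot: [-180.0, 0.0, 158.2]
wrist_force: [0.1, 0.1, -0.2]
opening: 0.043
grasp_force: 0.0
```

```bash
python3 - <<'E'
from h import *
c=cam("side")
a=c["color"][140:300,200:390]
cv2.imwrite("pics/p7.png",cv2.resize(a,None,fx=3.7,fy=3.7)[:,:,::-1])
E
```

```text
(no output)
```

View pics/p7.png

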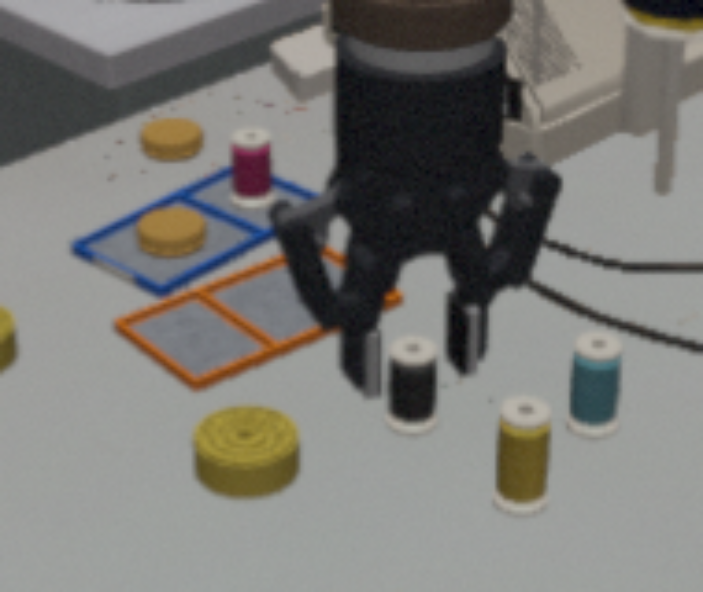

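Pink and wax are seated (crop 250,165 / 170,230), and the black spool (412,385) is between the fingers. Grip, lift and carry.

send_rows --moves '[0, 0, 0, 0, 0, 0, 1, 0, 0, 0, 0, 0, 0, 1, 0, 0, 0, 0, 0, 0, 1, 0, 0, 0, 0, 0, 0, 1, 0, 0, 0.5, 0, 0, 0, 1, 0, 0, 1, 0, 0, 0, 1, 0, 0, 1, 0, 0, 0, 1, 0, 0, 0.5, 0, 0, 0, 1]'

```text
time: 21.1
ee_pos: [0.6006, -0.3291, 0.0988]
tcp_rot: [-180.0, 0.1, 158.2]
wrist_force: [-0.1, -0.5, -0.8]
opening: 0.018
grasp_force: 39.0
```

send_rows --moves '[-0.8, -0.2, 0, 0, 0, 0, 1, -0.9, -0.2, 0, 0, 0, 0, 1, -0.9, -0.2, 0, 0, 0, 0, 1, -0.9, -0.2, 0, 0, 0, 0, 1, -0.8, -0.2, 0, 0, 0, 0, 1, -0.7, -0.13, 0, 0, 0, 0, 1, 0, 0, -1, 0, 0, 0, 1, 0, 0, -1, 0, 0, 0, 1]'

```text
time: 22.1
ee_pos: [0.4749, -0.3573, 0.0464]
tcp_rot: [-180.0, 0.0, 158.2]
wrist_force: [0.5, 0.8, 0.3]
opening: 0.0182
grasp_force: 39.0
```

send_rows --moves '[0, 0, -0.6, 0, 0, 0, 1, 0, 0, -0.24, 0, 0, 0, 1, 0, 0, 0, 0, 0, 0, 1]'

```text
time: 22.48
ee_pos: [0.4755, -0.3574, 0.0264]
tcp_rot: [-180.0, 0.1, 158.2]
wrist_force: [1.1, -0.5, 0.5]
opening: 0.0179
grasp_force: 39.3
```

```bash
python3 - <<'E'
from h import *
c=cam("side")
a=c["color"][140:300,200:390]
cv2.imwrite("pics/p8.png",cv2.resize(a,None,fx=3.7,fy=3.7)[:,:,::-1])
E
```

```text
(no output)
```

View pics/p8.png

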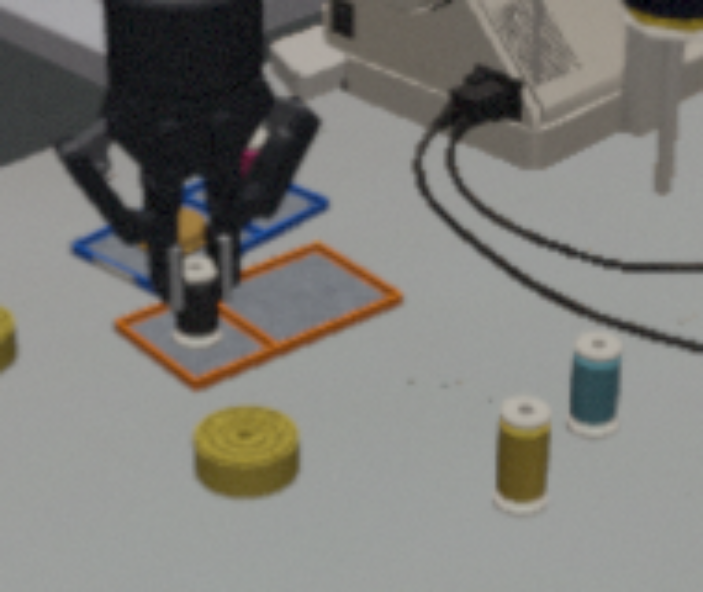

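Black spool (crop 197,315) is in the small well; release and go to the tape.

send_rows --moves '[0, 0, -0.03, 0, 0, 0, 1, 0, 0, 0, 0, 0, 0, 0.1, 0, 0, 0, 0, 0, 0, 0.1, 0, 0, 0.4, 0, 0, 0, 0.1, 0, 0, 1, 0, 0, 0, 0, 0, 0, 1, 0, 0, 0, 0, 0, 0, 1, 0, 0, 0, -0.55, 0.5, -0.3, 0.2, 0, 0, 0, -0.55]'

```text
time: 23.52
ee_pos: [0.4882, -0.3651, 0.1183]
tcp_rot: [-179.9, 0.2, 158.2]
wrist_force: [-0.7, -0.7, 0.9]
opening: 0.0659
grasp_force: 0.0
```

send_rows --moves '[0.9, -0.5, 0, 0, 0, 0, -0.55, 0.9, -0.5, 0, 0, 0, 0, -0.55, 0.9, -0.5, 0, 0, 0, 0, -0.55, 0.7, -0.34, 0, 0, 0, 0, -0.55, 0, 0, -1, 0, 0, 0, -0.55, 0, 0, -1, 0, 0, 0, -0.55, 0, 0, -1, 0, 0, 0, -0.55, 0, 0, 0, 0, 0, 0, -0.55]'

```text
time: 24.52
ee_pos: [0.5717, -0.41, 0.0384]
tcp_rot: [180.0, -0.2, 158.2]
wrist_force: [-0.9, -0.3, 0.3]
opening: 0.0661
grasp_force: 0.0
```

```bash
python3 - <<'E'
from h import *
c=cam("side")
a=c["color"][140:300,200:390]
cv2.imwrite("pics/p9.png",cv2.resize(a,None,fx=3.7,fy=3.7)[:,:,::-1])
E
```

View pics/p9.png

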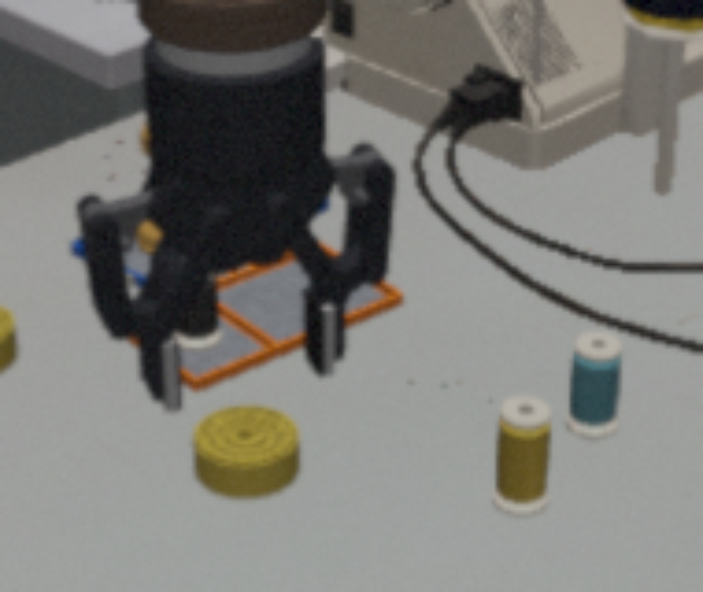

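Tape (crop 247,450) lies below between the fingers. Descend and grip.

send_rows --moves '[0.04, -0.03, -1, 0, 0, 0, -0.55, 0, 0, -0.3, 0, 0, 0, -0.55, 0, 0, 0, 0, 0, 0, -0.55, 0, 0, 0, 0, 0, 0, 0.3, 0, 0, 0, 0, 0, 0, 0.3, 0, 0, 0, 0, 0, 0, 0.3, 0, 0, 0, 0, 0, 0, 0.3]'

```text
time: 25.45
ee_pos: [0.5743, -0.4119, 0.0093]
tcp_rot: [-180.0, 0.1, 158.2]
wrist_force: [-1.2, 0.3, 7.0]
opening: 0.0469
grasp_force: 41.6
```

send_rows --moves '[0, 0, 0.5, 0, 0, 0, 0.3, 0, 0, 1, 0, 0, 0, 0.3, 0, 0, 1, 0, 0, 0, 0.3, 0, 0, 1, 0, 0, 0, 0.3, 0, 0, 0.5, 0, 0, 0, 0.3]'

```text
time: 26.08
ee_pos: [0.5741, -0.4117, 0.1099]
tcp_rot: [-180.0, 0.1, 158.2]
wrist_force: [0.6, 0.7, -1.0]
opening: 0.0468
grasp_force: 41.2
```

send_rows --moves '[-0.4, 0.5, 0, 0, 0, -0.7, 0.3, -0.5, 0.6, 0, 0, 0, -0.7, 0.3, -0.5, 0.7, 0, 0, 0, -0.7, 0.3, -0.5, 0.7, 0, 0, 0, -0.7, 0.3, -0.5, 0.7, 0, 0, 0, -0.7, 0.3, -0.5, 0.7, 0, 0, 0, -0.7, 0.3, -0.5, 0.6, 0, 0, 0, -0.7, 0.3, -0.29, 0.31, 0, 0, 0, -0.34, 0.3]'

```text
time: 27.08
ee_pos: [0.4808, -0.2904, 0.1076]
tcp_rot: [-180.0, -0.0, 113.0]
wrist_force: [-0.2, -0.8, 0.2]
opening: 0.0468
grasp_force: 41.2
```

send_rows --moves '[0, 0, -0.5, 0, 0, 0, 0.3, 0, 0, -1, 0, 0, 0, 0.3, 0, 0, -1, 0, 0, 0, 0.3, 0, 0, -0.8, 0, 0, 0, 0.3, 0, 0, -0.5, 0, 0, 0, 0.3, 0, 0, 0, 0, 0, 0, 0.3]'

```text
time: 27.82
ee_pos: [0.4813, -0.2913, 0.0118]
tcp_rot: [-180.0, -0.0, 113.2]
wrist_force: [0.7, -0.1, -0.7]
opening: 0.0463
grasp_force: 45.6
```

```bash
python3 - <<'E'
from h import *
c=cam("side")
a=c["color"][140:300,200:390]
cv2.imwrite("pics/p10.png",cv2.resize(a,None,fx=3.7,fy=3.7)[:,:,::-1])
E
```

```text
(no output)
```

View pics/p10.png

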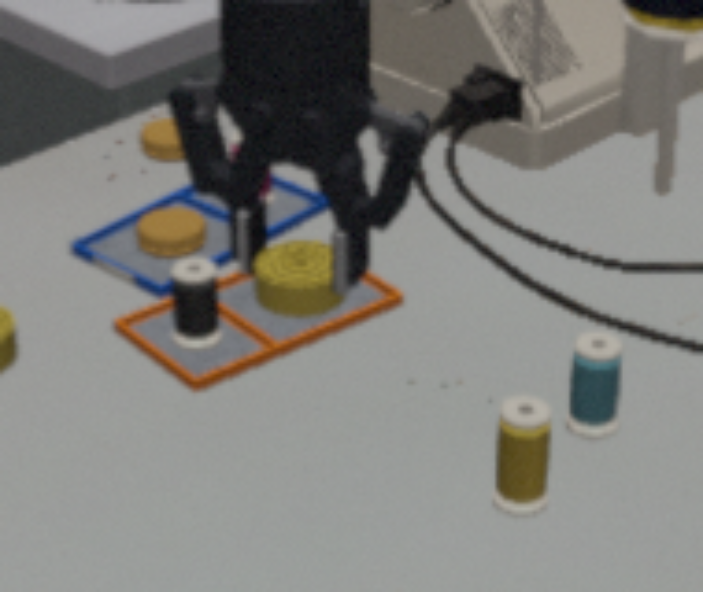

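Tape (crop 300,275) is in the large well. Release and retreat upward.

send_rows --moves '[0, 0, -0.04, 0, 0, 0, 0.3, 0, 0, 0, 0, 0, 0, -0.35, 0, 0, 0, 0, 0, 0, -0.35, 0, 0, 0.3, 0, 0, 0, -0.35, 0, 0, 1, 0, 0, 0, -0.35, 0, 0, 1, 0, 0, 0, -0.35, 0, 0, 1, 0, 0, 0, -0.35, 0, 0, 1, 0, 0, 0, -0.35]'

```text
time: 28.88
ee_pos: [0.4815, -0.2912, 0.1206]
tcp_rot: [180.0, 0.0, 113.2]
wrist_force: [0.6, 0.0, -0.2]
opening: 0.0574
grasp_force: 0.0
```

send_rows --moves '[0, 0, 1, 0, 0, 0, -0.35, 0, 0, 1, 0, 0, 0, -0.35, 0, 0, 1, 0, 0, 0, -0.35, 0, 0, 1, 0, 0, 0, -0.35, 0, 0, 1, 0, 0, 0, -0.35, 0, 0, 1, 0, 0, 0, -0.35, 0, 0, 0, 0, 0, 0, -0.35, 0, 0, 0, 0, 0, 0, -0.35]'

```text
time: 29.88
ee_pos: [0.4813, -0.2911, 0.2684]
tcp_rot: [-180.0, -0.0, 113.1]
wrist_force: [-0.6, -0.3, -0.0]
opening: 0.0579
grasp_force: 0.0
```

```bash
python3 - <<'E'
from h import *
c=cam("side")
a=c["color"][140:300,200:390]
cv2.imwrite("pics/p11.png",cv2.resize(a,None,fx=4.2,fy=4.2)[:600,:,::-1])
E
```

```text
(no output)
```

View pics/p11.png

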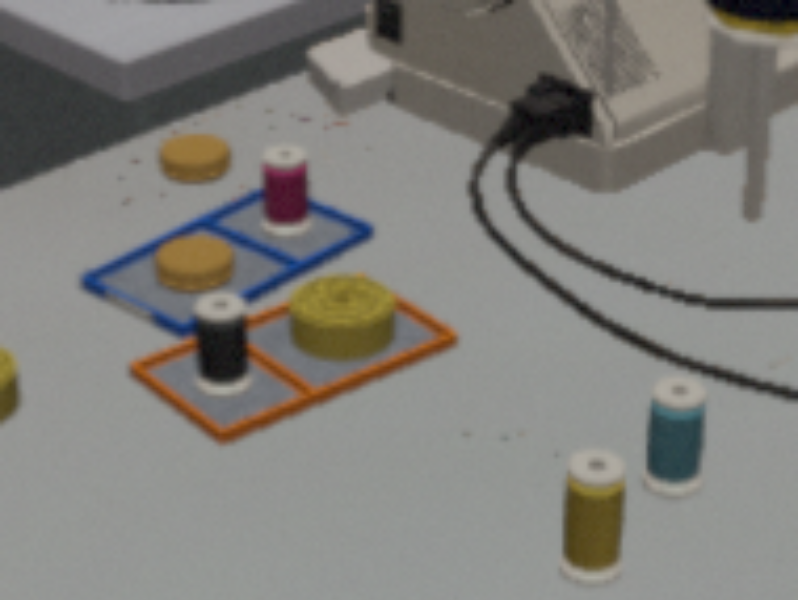

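All four things are seated: pink at (285,190), wax (195,262), black (220,340) and tape (343,315). Teal and yellow still stand where they were, and the gripper is clear.

```bash
python3 -c "
from workcell import bot
print(bot.job_done())"
```

```text
the job is handed in; nothing more can be done
None
```

Both kits are made up and the job is handed in: the pink spool and wax are in the blue tray and the black spool and tape measure in the orange, all seated in the last picture, with the teal and yellow spools left standing, at about 30 s of the 112 s allowed.

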